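# Lock the clamp nut of the carburettor fixture

### The job

The steel nut on the fixture's stud is already set and clamps the carburettor: run the loose brass lock nut above it down the thread (clockwise) until it bears on the steel nut, then lock the pair by tightening the brass nut about one more sixth of a turn, and let go of it. Do not overtighten it, as the casting is soft, keep the fingers off the steel nut, the clamp bar and the carburettor, and leave the other things on the bench as they are.

Things in the scene. Friction and masses are not known exactly. Their poses are not given: they have to be found in the camera images.
- lock_nut_centre (a point): Centre (on the stud's axis, half-way up) of the brass hex lock nut on the upright threaded stud: 30 mm across flats, 34.6 mm across corners, 16 mm high. z axis up; flats face along its x axis and every 60 degrees from it. Right-hand thread, 4 mm a turn: turned clockwise seen from above it goes down. It starts 1.6 to 3.5 mm above the first nut, at any yaw.
- first_nut_top (a point): Centre, on the stud's axis, of the top face of the first nut: steel hex nut of the same size, fixed, tight on the clamp bar; its flats need not line up with the lock nut's. The axis is vertical. The stud is 20 mm thick and ends 34 mm above this point, the highest of the fixture. But for the nuts and the stud all of the fixture is at least 8 mm lower than this point.
- first_nut: The steel first nut itself; origin at the centre of its underside.
- lock_nut: The lock nut again (origin at its underside). It runs free with 0.05 N·m of drag; once it bears on the first nut the turning torque climbs by about 0.45 N·m per rad (read it turning or just after 15 degrees or more; after a tiny step it misleads). 60 degrees past first bearing is right (about 0.5 N·m), under 25 is too loose, over 80 crushes the casting. It stays where it is left.
- carburettor: Grey die-cast carburettor with the steel clamp bar (210 x 36 x 12 mm) over it, fixed on the fixture; origin at the centre of the fixture's underside, on the bench, x axis from the stud towards the bar's pivot. The bar's top is 92 mm above the bench; the stud's axis is 80 mm from the origin towards -x.
- oil_bottle: Loose white oil bottle with a blue spout, 54 mm thick, 148 mm high, upright; origin at the centre of its underside. A bystander.
- parts_tray: Loose steel tray with small brass parts in it, 150 x 110 x 28 mm; origin at the centre of its underside. A bystander.
- spanner: Loose steel spanner 160 mm long lying on the bench along its x axis. A bystander.
- screwdriver: Loose screwdriver with a red handle, 160 mm long, lying on the bench along its x axis. A bystander.

How it is judged:
On the way:
1. the lock nut has been run down until it bears on the first nut (contact force between lock_nut and first_nut above 3 N), for 0.1 s.
At the end, for the whole second after the job is handed in: The lock nut sits on the first nut (its centre less than 8.2 mm above the first nut's top), at rest and released, and bears on it with 75 to 300 N, which is what about 25 to 80 degrees of turn past first bearing gives; 60 degrees gives about 215 N (contact force between lock_nut and first_nut between 75 and 300 N and z of lock_nut_centre in the frame of first_nut_top below 0.0082 m and angular speed of lock_nut below 0.05 rad/s); the robot touches nothing.
It fails at once if the lock nut is overtightened: it presses on the first nut with more than 300 N (about 80 degrees past first bearing) (contact force between lock_nut and first_nut above 300 N).
It fails at once if the fingers or the arm press on the first nut with more than 8 N (contact force between any of the fingers, the arm and first_nut above 8 N).
It fails at once if the fingers or the arm press on the carburettor or its clamp bar with more than 10 N (contact force between any of the fingers, the arm and carburettor above 10 N).
It fails at once if the oil bottle, parts tray, spanner or screwdriver is moved by more than 20 mm (distance of any of oil_bottle, parts_tray, spanner, screwdriver from where it was at the start of the episode above 0.02 m).
It also fails if it takes over 72 s, if anything falls off the work surface, if the arm or the gripper's body presses on something with over 40 N, if the wrist force passes 120 N, or if a joint passes its speed limit or range.

### The arm

A 6-joint arm with a two-finger parallel gripper is mounted at the origin on the work surface. World frame = base frame: x ahead of the robot, y to its left, z up, the work surface at z = 0. Lengths are in m, angles in rad, forces in N, time in s.
With the tool pointing down it reaches from about 0.35 to 0.975 m from the base axis. Payload 4.9 kg.
Tool frame: the origin (TCP) lies midway between the tips of the shut fingers; the grasp point (between the pads) lies 19 mm behind it; z points along the fingers, y is the line along which they close (so a half turn about z gives the same grasp; the last joint's range is limited). The gripper opens to 85 mm and grips with 20 to 120 N. Pads are 22 mm wide; open, the fingers measure 114 mm over their backs; the gripper's body (76 mm by 85 mm) begins 54 mm behind the grasp point. The pads swing forward as they close: fully open they stand 13 mm farther back than shut.
Start: joints at [-1.393, 0.053, 1.613, -0, 1.476, -0.119], TCP at [0.183, -0.598, 0.231] pointing down, gripper open.
Joint ranges: [-3.01, 3.01], [-1.01, 2.22], [0.06, 2.58], [-1.02, 4.17], [0.09, 2.62], [-3.14, 3.14]. Speed limits (rad/s): [2.57, 2.57, 3.14, 3.14, 3.14, 3.14].

### API

Orientations are given as a rotation vector (axis times angle).
In Python, from station import telemetry, optics, ctrl gives the robot as it stands.
- The arm moves only by the shell command python3 -m pendant 'ROWS' [FORCE]. ROWS is JSON, one flat list of numbers, 7 for each row, row after row: the turn, a rotation vector about the tool's x, y, z as a fraction of full scale, then the shift along the tool's x, y, z as a fraction of full scale, then the opening, from 0 (shut) to 1 (fully open). In form: [ax, ay, az, tx, ty, tz, fingers, ax, ay, az, tx, ty, tz, fingers, ...]. A call has 1 to 12 rows; each row is the pose to reach, as a shift and turn from the pose commanded when the call began, along the tool's axes at that moment; what a row does not reach only later rows make up. Full scale, the value 1, is 300 mm for a shift and 30 degrees for a turn. A row lasts 1/8 s, in which the tool goes at most 62.5 mm and 10.7 degrees, less where a joint would pass 70% of its speed; a pose out of reach is approached as far as the arm can. A call with a number of a shift or a turn outside -1 to 1 is refused whole. A call with a gripper value outside its range is refused whole. The fingers move at their own pace and stop on an object; FORCE is the grip in N (left out, the last holds). Time passes only in rows, so rows that repeat a pose let the fingers close. It gives the time, the measured TCP pose, the force, the opening and the grip force at its end, in the units of the state.
- telemetry.get_obs(): the state, without advancing time (a new reading comes with each control period).
- optics.get_image(name): name is "scene" or "top" or "wrist"; returns a dict with "image" (384x512x3 uint8, red, green, blue), "depth" (384x512 float32, m along the optical axis (not along the pixel's ray), 0 where there is no reading), "fx", "fy", "cx", "cy" (pixels), "rvec" (rotation vector, rad) and "tvec" (3), from world to camera coordinates, as OpenCV has them. Camera axes: x right, y down, z forward; pixel columns grow to the right and rows downward; lengths in m; the calibration is good to about 2 mm. A picture is of the moment at which its call begins.
- ctrl.finish_job(): hands the job in; it is judged then, once.
The state is a dict: "t": time; "q": joint angles; "dq": joint speeds; "effort": joint torques, N m; "tool_pos": TCP position; "tool_rot": TCP orientation; "contact_force": force on the tool from outside, world axes, zero at the start; "wrist_torque": the same for the moment, N m; "opening": finger opening in m; "grip_force": force on a finger pad.
Only numpy, scipy, OpenCV 4.12 (cv2) and the standard library are available. Lean on these libraries where they do the work, as an engineer would, in place of code of your own. Each camera call takes 0.05 s, during which the arm holds its last target. There are 200 camera calls.

## Working session

There is one attempt and no reset: what is moved stays moved. The work goes in short steps, Python scripts to look and compute and a shell command to move; the robot and the scene stay as the last step left them, time stands still between calls to the robot, and variables do not carry over. Pictures are saved under pics/ and viewed, at most 10 in all, crops included, and the job is handed in when it is done.

```bash
mkdir -p pics; cat > h.py <<'E'
import numpy as np, cv2
from scipy.spatial.transform import Rotation as R
from station import telemetry, optics, ctrl
def pts(c):
    d=c["depth"]; v,u=np.indices(d.shape)
    P=np.stack([(u-c["cx"])/c["fx"]*d,(v-c["cy"])/c["fy"]*d,d],-1)
    Rm=R.from_rotvec(np.ravel(c["rvec"])).as_matrix()
    return (P-np.ravel(c["tvec"]))@Rm
def ray(c,u,v,z):
    Rm=R.from_rotvec(np.ravel(c["rvec"])).as_matrix(); t=np.ravel(c["tvec"])
    o=-Rm.T@t; d=Rm.T@np.array([(u-c["cx"])/c["fx"],(v-c["cy"])/c["fy"],1.])
    return o+d*(z-o[2])/d[2]
def brass(im):
    h=cv2.cvtColor(im,cv2.COLOR_RGB2HSV)
    return cv2.inRange(h,(15,90,80),(35,255,255))
def save(im,n): cv2.imwrite('pics/'+n,im[...,::-1])
E
python3 - <<'E'
from h import *
import pickle
ims=[]
for n in ["top","scene"]:
    c=optics.get_image(n); pickle.dump(c,open(n+'.pkl','wb')); ims.append(c["image"])
    m=brass(c["image"]); P=pts(c)
    k,l,s,ce=cv2.connectedComponentsWithStats(m)
    for i in range(1,k):
        if s[i,4]>25: print(n,s[i],ce[i].round(1),np.median(P[l==i],0).round(3),P[l==i][:,2].max().round(3))
    z=P[...,2]; 
    mm=(z>.08)&(z<.16)&(P[...,0]>.3); print((P[mm].min(0)).round(3),P[mm].max(0).round(3))
im=np.hstack(ims); save(cv2.resize(im,(800,300),interpolation=cv2.INTER_AREA),'a.png')
o=telemetry.get_obs(); print(o)
E
```

```text
top [     0     68    512    316 133028] [265.2 219.5] [ 0.559  0.033 -0.   ] 1.201
top [242 225  15  16 101] [249.2 232.5] [0.532 0.083 0.129] 0.142
top [211 292   6   8  27] [213.6 296.3] [ 0.383  0.17  -0.001] 0.006
[0.499 0.053 0.08 ] [0.62  0.382 0.15 ]
scene [     0      0    492    384 100409] [229.4 211.4] [ 0.556 -0.005 -0.001] 0.785
scene [284   4   4  11  35] [285.6   9.1] [ 0.038  1.086 -0.003] 0.032
scene [   0  101   79  140 5612] [ 27.7 166.2] [-0.002 -0.187 -0.002] 0.785
scene [229 161  14   9  53] [235.9 165.4] [0.543 0.078 0.128] 0.785
scene [215 171  11  13  37] [221.  178.1] [ 0.46   0.106 -0.001] 0.086
[0.3   0.051 0.08 ] [0.622 1.04  0.16 ]
{'t': 0.1, 'q': array([-1.39298264e+00,  5.33196329e-02,  1.61414784e+00, -3.38070145e-05,
        1.47603693e+00, -1.18971063e-01]), 'dq': array([ 0.00107622, -0.00023402, -0.00531882, -0.00127395, -0.00193191,
       -0.00060846]), 'effort': array([ 1.64287976e-03, -3.94901955e+01, -3.71362066e+01,  2.95988480e-05,
        3.92277871e-03, -1.71241265e-05]), 'tool_pos': array([ 0.18268628, -0.59710725,  0.23017342]), 'tool_rot': array([-3.10517699e+00, -4.64201983e-01,  1.41090545e-04]), 'contact_force': array([-0.0327532 , -0.30792659, -0.24739204]), 'wrist_torque': array([0.00259598, 0.04010441, 0.0283248 ]), 'grip_force': 0.0, 'opening': 0.08536341529154501}
```

View pics/a.png

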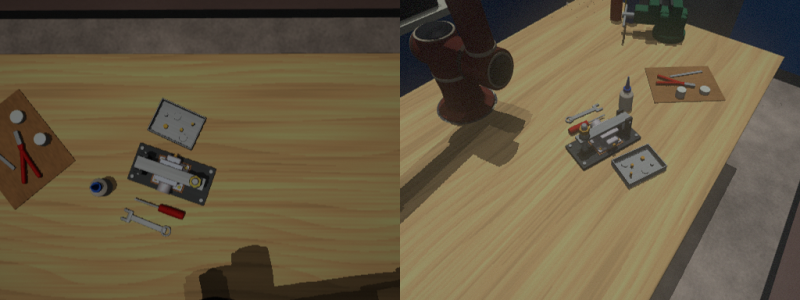

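The top view (left half) shows the brass nut at about (195,182), i.e. full-image pixel (249,232), at the right-hand end of the clamp bar. The bottle, spanner and screwdriver are nearby but low. Next I'll bring the wrist camera over the nut.

```bash
python3 - <<'E'
from h import *
o=telemetry.get_obs(); Rt=R.from_rotvec(o["tool_rot"]); print(Rt.as_matrix().round(3))
d=np.array([.532,.083,.28])-o["tool_pos"]; print(Rt.inv().apply(d)/.3)
c=optics.get_image("wrist"); Rm=R.from_rotvec(np.ravel(c["rvec"])).as_matrix(); cp=-Rm.T@np.ravel(c["tvec"])
print(Rt.inv().apply(cp-o["tool_pos"]), (Rm@Rt.as_matrix()).round(3), c["fx"])
E
```

```text
[[ 0.956  0.292 -0.   ]
 [ 0.292 -0.956  0.002]
 [ 0.    -0.002 -1.   ]]
[ 1.77649659 -1.82770113 -0.16226847]
[ 0.07794045  0.00028637 -0.14241168] [[ 0.001  1.     0.   ]
 [-0.954  0.001 -0.301]
 [-0.301 -0.     0.954]] 300.49585104807824
```

```bash
python3 -m pendant '[0,0,0,0.59,-0.61,-0.1,1, 0,0,0,0.59,-0.61,-0.1,1, 0,0,0,0.59,-0.61,-0.1,1, 0,0,0,0.59,-0.61,-0.1,1, 0,0,0,0.59,-0.61,-0.1,1]' 30
python3 -m pendant '[0,0,0,0.59,-0.61,-0.06,1, 0,0,0,0.59,-0.61,-0.06,1, 0,0,0,0.59,-0.61,-0.06,1, 0,0,0,0.59,-0.61,-0.06,1, 0,0,0,0.59,-0.61,-0.06,1]' 30
python3 -m pendant '[0,0,0,0.59,-0.61,0,1, 0,0,0,0.59,-0.61,0,1, 0,0,0,0.59,-0.61,0,1, 0,0,0,0.59,-0.61,0,1, 0,0,0,0.59,-0.61,0,1, 0,0,0,0.59,-0.61,0,1]' 30
python3 - <<'E'
from h import *
import pickle
o=telemetry.get_obs(); print(o['q'].round(3),o['tool_pos'],o['t'])
c=optics.get_image("wrist"); pickle.dump(c,open('w1.pkl','wb')); P=pts(c)
h=cv2.cvtColor(c["image"],cv2.COLOR_RGB2HSV)
for i in range(1): 
  mm=(P[...,2]>.118)&(P[...,2]<.134)&(np.hypot(P[...,0]-.532,P[...,1]-.083)<.04)
  print(mm.sum(), P[mm].mean(0), np.percentile(P[mm][:,2],[5,25,50,75,95]))
  m2=(P[...,2]>.136)&(P[...,2]<.15)&(np.hypot(P[...,0]-.532,P[...,1]-.083)<.04)
  print(m2.sum(), P[m2].mean(0), np.percentile(P[m2][:,2],[5,25,50,75,95]))
v,u=np.nonzero(mm); print(u.min(),u.max(),v.min(),v.max(), h[mm].mean(0))
x0,y0=int(u.mean()),int(v.mean())
cr=c["image"][max(0,y0-70):y0+70,max(0,x0-90):x0+90]; print(x0,y0)
save(cv2.resize(cr,None,fx=4,fy=4),'b.png')
E
```

```text
t: 0.78
tool_pos: [0.2999, -0.3684, 0.2619]
tool_rot: [3.105, 0.471, 0.001]
contact_force: [-0.9, -0.5, 0.4]
opening: 0.0853
grip_force: 0.0
t: 1.4
tool_pos: [0.4154, -0.1418, 0.2795]
tool_rot: [3.106, 0.473, 0.001]
contact_force: [-0.4, -0.5, 0.2]
opening: 0.0853
grip_force: 0.0
t: 2.15
tool_pos: [0.5302, 0.0814, 0.2785]
tool_rot: [3.107, 0.463, -0.003]
contact_force: [-0.0, -0.2, 0.7]
opening: 0.0855
grip_force: 0.0
[ 1.400e-02 -1.830e-01  1.760e+00 -1.000e-03  1.567e+00  1.289e+00] [0.53015558 0.08143488 0.27851739] 2.15
475 [0.54000704 0.08307345 0.12843159] [0.1228405  0.12824146 0.12886576 0.12943052 0.13035931]
337 [0.53763905 0.08243921 0.14361006] [0.1401322  0.14241454 0.14432641 0.14511672 0.14583626]
237 271 154 186 [ 18.86736842 139.09473684  69.84842105]
254 167
```

View pics/b.png

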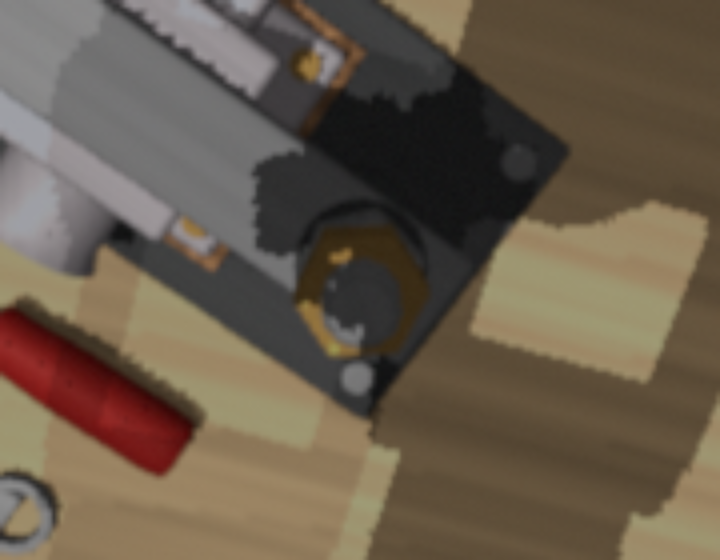

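The crop shows the dark brass hexagon around crop pixel (362,290), or (254,170) in the full image. The stud top is inside it and the steel nut's dark edge shows above it. Next I'll put the camera straight above the nut for a second view.

```bash
python3 -m pendant '[0,0,0,-0.235,0,0.26,1, 0,0,0,-0.235,0,0.26,1, 0,0,0,-0.235,0,0.26,1, 0,0,0,-0.235,0,0.26,1]' 30
cat > m.py <<'E'
from h import *
import pickle,sys
o=telemetry.get_obs(); print(o['q'].round(3),o['tool_pos'],o['t'])
c=optics.get_image("wrist"); pickle.dump(c,open('w2.pkl','wb'))
def hexfit(c,xy,zt):
    P=pts(c); near=np.hypot(P[...,0]-xy[0],P[...,1]-xy[1])<.024
    hsv=cv2.cvtColor(c["image"],cv2.COLOR_RGB2HSV)
    b=cv2.inRange(hsv,(12,90,25),(35,255,255))>0
    st=near&(P[...,2]>.137)
    m=((b&near&(P[...,2]>.123))|st).astype(np.uint8)
    m=cv2.morphologyEx(m,cv2.MORPH_CLOSE,np.ones((5,5))); m=cv2.morphologyEx(m,cv2.MORPH_OPEN,np.ones((3,3)))
    k=max(cv2.findContours(m,0,1)[0],key=cv2.contourArea)[:,0]
    q=np.array([ray(c,u,v,zt)[:2] for u,v in k])
    h=cv2.convexHull(q.astype(np.float32))[:,0].astype(float)
    w=lambda a:np.ptp(h@[np.cos(a),np.sin(a)])
    A=np.radians(np.arange(0,60,.5)); W=[sum(w(a+j*np.pi/3) for j in range(3)) for a in A]
    a=A[np.argmin(W)]
    mid=lambda a:(lambda s:(s.max()+s.min())/2)(h@[np.cos(a),np.sin(a)])
    D=np.array([[np.cos(a+j*np.pi/3),np.sin(a+j*np.pi/3)] for j in range(3)])
    ctr=np.linalg.lstsq(D,np.array([mid(a+j*np.pi/3) for j in range(3)]),rcond=None)[0]
    bz=b&near&(P[...,2]>.123); 
    print('yaw',np.degrees(a),'widths',[round(w(a+j*np.pi/3)*1e3,1) for j in range(3)],'corner',[round(w(a+(j+.5)*np.pi/3)*1e3,1) for j in range(3)],'ctr',ctr,'topz',np.percentile(P[bz][:,2],[25,50,75]),'stud',P[st].mean(0),np.median(P[st][:,2]),k.mean(0))
    return ctr,a,m,k
if __name__=='__main__':
    ctr,a,m,k=hexfit(c,(.538,.083),.128)
    im=c["image"].copy(); cv2.drawContours(im,[k],-1,(255,0,0),1)
    x,y=k.mean(0).astype(int); save(cv2.resize(im[max(0,y-50):y+50,max(0,x-60):x+60],None,fx=5,fy=5,interpolation=0),'c.png')
    hexfit(pickle.load(open('w1.pkl','rb')),(.538,.083),.128)
    # two-view triangulated stud-top
E
python3 m.py
```

```text
t: 2.7
tool_pos: [0.4638, 0.061, 0.2031]
tool_rot: [3.107, 0.461, 0.005]
contact_force: [-0.7, 0.8, -0.1]
opening: 0.0854
grip_force: 0.0
[-0.029 -0.323  2.    -0.     1.461  1.247] [0.46378402 0.06095298 0.20305558] 2.7
yaw 22.0 widths [np.float64(30.1), np.float64(30.9), np.float64(33.7)] corner [np.float64(34.3), np.float64(32.8), np.float64(33.8)] ctr [0.53679689 0.08230927] topz [0.12877338 0.12929015 0.13051223] stud [0.53729789 0.08282654 0.24831224] 0.34567302310774334 [253.91333333  98.12666667]
yaw 17.0 widths [np.float64(67.1), np.float64(229.0), np.float64(229.3)] corner [np.float64(161.2), np.float64(252.6), np.float64(164.9)] ctr [0.29484667 0.00595279] topz [0.12851697 0.12922341 0.14092769] stud [0.54257707 0.08439293 0.3511624 ] 0.3606160261155553 [256.27472527 365.18021978]
```

View pics/c.png

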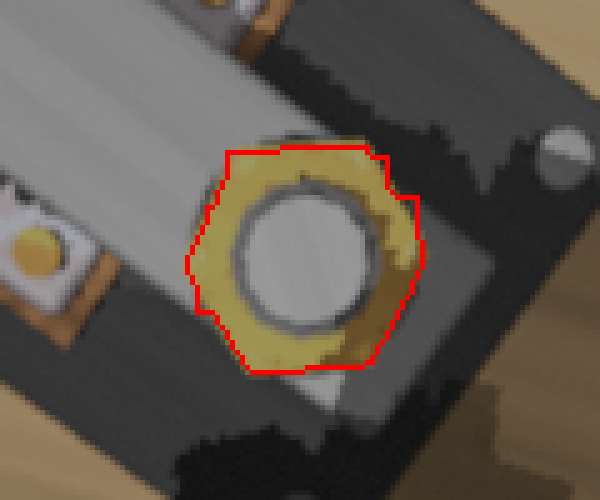

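The crop shows the brass hexagon centred at about full-image pixel (254,98), with a flat nearly horizontal at the top and the grey stud disc inside. The outline is ragged at two places, so I'll clean up the mask and triangulate the stud top and nut across the two views.

```bash
cat > m2.py <<'E'
from h import *
import pickle
def hexfit(c,xy,zt,draw=None):
    P=pts(c); Z=P[...,2]; near=(np.hypot(P[...,0]-xy[0],P[...,1]-xy[1])<.026)&(Z<.16)
    hsv=cv2.cvtColor(c["image"],cv2.COLOR_RGB2HSV)
    b=(cv2.inRange(hsv,(12,85,20),(38,255,255))>0)&near&(Z>.122)
    st=near&(Z>.136)&~b
    m=(b|st).astype(np.uint8)
    k=max(cv2.findContours(m,cv2.RETR_EXTERNAL,cv2.CHAIN_APPROX_NONE)[0],key=cv2.contourArea)[:,0]
    q=np.array([ray(c,u,v,zt)[:2] for u,v in k])
    h=cv2.convexHull(q.astype(np.float32))[:,0].astype(float)
    w=lambda a:np.ptp(h@[np.cos(a),np.sin(a)])
    A=np.radians(np.arange(0,60,.5)); W=[sum(w(a+j*np.pi/3) for j in range(3)) for a in A]
    a=A[np.argmin(W)]
    D=np.array([[np.cos(a+j*np.pi/3),np.sin(a+j*np.pi/3)] for j in range(3)])
    S=h@D.T; mid=(S.max(0)+S.min(0))/2
    ctr=np.linalg.lstsq(D,mid,rcond=None)[0]
    v,u=np.nonzero(st&(Z>.14)); 
    print('yaw',np.degrees(a).round(1),'flats mm',(np.ptp(S,axis=0)*1e3).round(1),'ctr',ctr.round(4),'brass z',np.percentile(Z[b],[25,50,75]).round(4),'stud ctr',np.median(P[v,u],0).round(4),'px',(u.max()+u.min())/2,(v.max()+v.min())/2,len(u), 'hexpx',k.min(0),k.max(0))
    if draw:
        im=c["image"].copy(); cv2.drawContours(im,[k],-1,(255,0,0),1)
        x,y=k.mean(0).astype(int); save(cv2.resize(im[max(0,y-50):y+50,max(0,x-60):x+60],None,fx=5,fy=5,interpolation=0),draw)
    return ctr,a,np.array([(u.max()+u.min())/2,(v.max()+v.min())/2])
def tri(c1,p1,c2,p2):
    Ms=[]
    for c,p in((c1,p1),(c2,p2)):
        K=np.array([[c["fx"],0,c["cx"]],[0,c["fy"],c["cy"]],[0,0,1]])
        Ms.append(K@np.c_[R.from_rotvec(np.ravel(c["rvec"])).as_matrix(),np.ravel(c["tvec"])])
    X=cv2.triangulatePoints(Ms[0],Ms[1],p1,p2)[:,0]; return X[:3]/X[3]
if __name__=='__main__':
    a=pickle.load(open('w2.pkl','rb')); b=pickle.load(open('w1.pkl','rb'))
    _,_,pa=hexfit(a,(.5375,.0828),.128,'d.png'); _,_,pb=hexfit(b,(.5375,.0828),.128)
    print('stud top',tri(a,pa,b,pb).round(4))
    P=pts(a); print('bar z',[np.median(P[int(y),int(x)-1:int(x)+2,2]).round(4) for x,y in((214,70),(224,75),(219,72))])
E
python3 m2.py
```

```text
yaw 20.0 flats mm [29.8 30.  30.1] ctr [0.5365 0.0823] brass z [0.1286 0.1291 0.1296] stud ctr [0.5368 0.0824 0.1445] px 254.0 99.5 719 hexpx [230  77] [278 122]
yaw 19.5 flats mm [30.9 30.1 30.4] ctr [0.537  0.0824] brass z [0.1283 0.1289 0.1294] stud ctr [0.5378 0.0826 0.1444] px 254.5 173.5 304 hexpx [238 155] [270 185]
stud top [0.5369 0.0821 0.1393]
bar z [np.float64(0.0914), np.float64(0.0912), np.float64(0.0921)]
```

View pics/d.png

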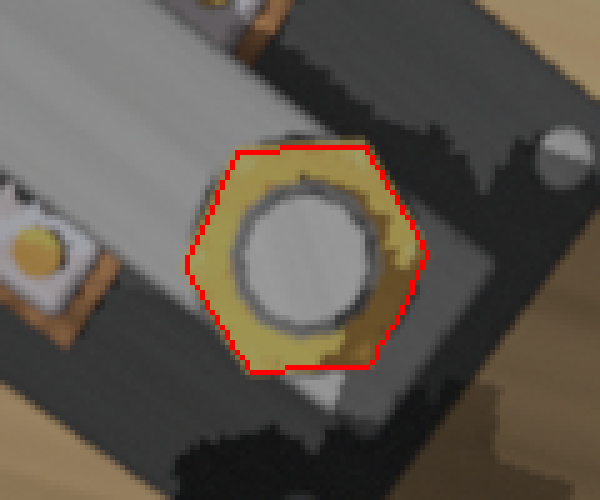

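The outline now fits: all three flat widths are 30.0 ± 0.2 mm. Both views give a centre of (0.537, 0.0823), a yaw of 20° and a nut top at z ≈ 0.129. The nut sits about 15.6 mm below the stud top, so the gap is about 2.4 mm, or roughly 216° to bearing. I'll wind joint 6 back by 213° so the whole run fits in one sweep.

```bash

python3 -m pendant '[0,0,-1,0,0,0,0.8, 0,0,-1,0,0,0,0.8, 0,0,-1,0,0,0,0.8]' 30 >/dev/null
python3 -m pendant '[0,0,-1,0,0,0,0.8, 0,0,-1,0,0,0,0.8, 0,0,-1,0,0,0,0.8]' >/dev/null
python3 -m pendant '[0,0,-1,0,0,0,0.8, 0,0,-1,0,0,0,0.8, 0,0,-1,0,0,0,0.8]' >/dev/null
python3 -m pendant '[0,0,-1,0,0,0,0.8, 0,0,-1,0,0,0,0.8, 0,0,-1,0,0,0,0.8]' >/dev/null
python3 -m pendant '[0,0,-1,0,0,0,0.8, 0,0,-1,0,0,0,0.8, 0,0,-1,0,0,0,0.8]' >/dev/null
python3 -m pendant '[0,0,-1,0,0,0,0.8, 0,0,-1,0,0,0,0.8, 0,0,-1,0,0,0,0.8]' >/dev/null
python3 -m pendant '[0,0,-1,0,0,0,0.8, 0,0,-1,0,0,0,0.8, 0,0,-1,0,0,0,0.8]' >/dev/null
python3 -m pendant '[0,0,-0.1,0,0,0,0.8, 0,0,-0.1,0,0,0,0.8]'
cat > g.py <<'E'
from h import *
import sys
T=np.array(eval(sys.argv[1])); yaw=20.
o=telemetry.get_obs(); Rt=R.from_rotvec(o["tool_rot"]); M=Rt.as_matrix()
print('q',np.degrees(o['q']).round(1),'t',o['t'],'z-axis',M[:,2].round(4))
ya=np.degrees(np.arctan2(M[1,1],M[0,1])); e=(ya-yaw+30)%60-30
print('yang',ya.round(2),'turn +z deg',e.round(2),'frac',(e/30).round(4),'shift frac',(Rt.inv().apply(T-o['tool_pos'])/.3).round(4))
E
python3 g.py '[.5367,.0823,.203]'
```

```text
t: 5.62
tool_pos: [0.4644, 0.0619, 0.2035]
tool_rot: [-1.325, 2.845, -0.002]
contact_force: [0.4, -0.2, 0.1]
opening: 0.0684
grip_force: 0.0
q [  -1.5  -18.4  114.5    0.    83.7 -141.5] t 5.625 z-axis [ 3.5e-03 -1.0e-04 -1.0e+00]
yang 139.96 turn +z deg -0.04 frac -0.0013 shift frac [-0.2071 -0.1409  0.0025]
```

```bash

python3 -m pendant '[0,0,0,-0.207,-0.141,0,0.7, 0,0,0,-0.207,-0.141,0,0.7, 0,0,0,-0.207,-0.141,0,0.7, 0,0,0,-0.207,-0.141,0,0.7]'
python3 g.py '[.5367,.0823,.1145]'
python3 - <<'E'
from m2 import *
c=optics.get_image("wrist"); pickle.dump(c,open('w3.pkl','wb'))
hexfit(c,(.537,.0823),.1285,'e.png')
E
```

```text
t: 6.12
tool_pos: [0.5346, 0.0823, 0.202]
tool_rot: [-1.327, 2.847, -0.001]
contact_force: [-0.5, 0.1, 0.5]
opening: 0.0598
grip_force: 0.0
q [   0.9   -7.4  105.4   -0.    82.  -139.1] t 6.125 z-axis [ 7.e-04 -1.e-04 -1.e+00]
yang 139.99 turn +z deg -0.01 frac -0.0004 shift frac [-0.0044 -0.005   0.2918]
yaw 19.0 flats mm [31.7 31.3 29.5] ctr [0.5363 0.0821] brass z [0.1286 0.1292 0.1297] stud ctr [0.5356 0.0814 0.1447] px 252.0 209.0 524 hexpx [233 180] [272 223]
```

View pics/e.png

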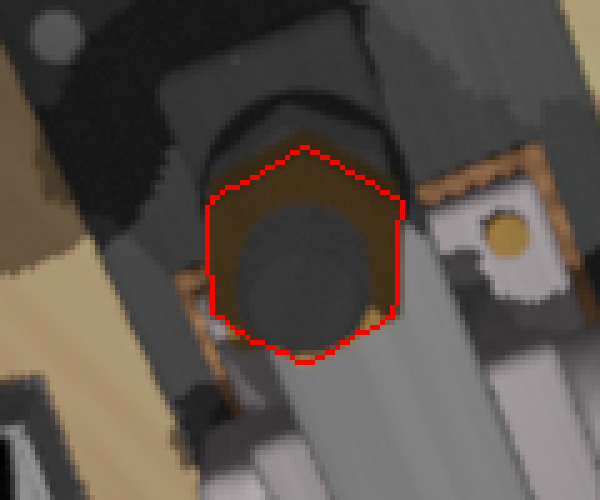

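The nut's flats now stand left and right, parallel to the pads, and its centre is confirmed to under 1 mm. Next I'll descend and grip lightly.

```bash

python3 -m pendant '[0,0,0,-0.004,-0.005,0.1,0.7, 0,0,0,-0.004,-0.005,0.2,0.7, 0,0,0,-0.004,-0.005,0.25,0.7, 0,0,0,-0.004,-0.005,0.28,0.7, 0,0,0,-0.004,-0.005,0.29,0.7, 0,0,0,-0.004,-0.005,0.29,0.7]'
python3 -m pendant '[0,0,0,0,0,0,0.45, 0,0,0,0,0,0,0.3, 0,0,0,0,0,0,0.2, 0,0,0,0,0,0,0.2, 0,0,0,0,0,0,0.2, 0,0,0,0,0,0,0.2]' 40
python3 - <<'E'
from h import *
o=telemetry.get_obs(); print(o['wrist_torque'],o['tool_pos'],o['contact_force'])
c=optics.get_image("wrist"); save(c["image"][120:330,130:380].repeat(3,0).repeat(3,1)[:600],'f.png')
E
```

```text
t: 6.92
tool_pos: [0.5374, 0.0824, 0.1151]
tool_rot: [-1.327, 2.846, -0.001]
contact_force: [0.6, 0.3, 1.1]
opening: 0.0596
grip_force: 0.0
t: 7.68
tool_pos: [0.5364, 0.0832, 0.1154]
tool_rot: [1.328, -2.847, -0.003]
contact_force: [-3.5, 2.7, 5.2]
opening: 0.0289
grip_force: 42.2
[ 0.45871294  0.82029912 -0.03991389] [0.53642545 0.08320134 0.11543998] [-3.5220931   2.73506062  5.21620513]
```

View pics/f.png

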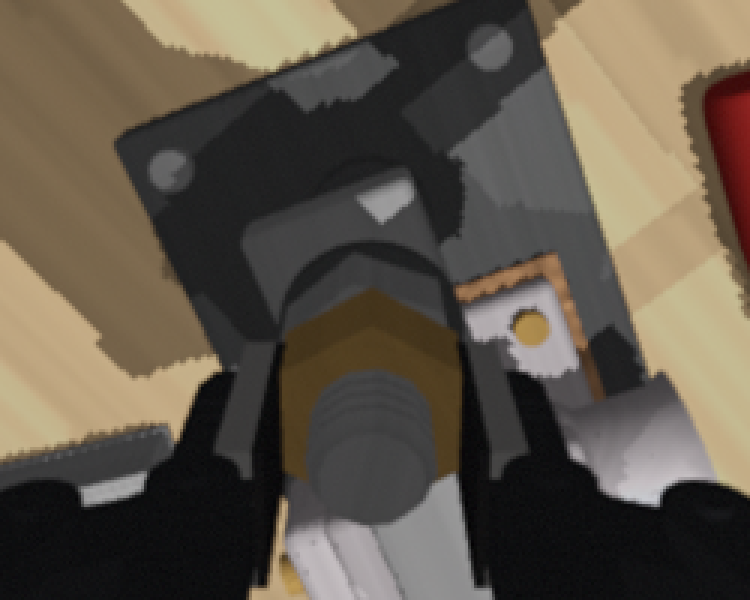

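The wrist view shows the pads flat on the brass nut's left and right faces, with a clear gap above the steel nut. I'll turn it clockwise in 30° steps, following the thread down, and watch the torque.

```bash
cat > s.py <<'E'
from h import *
o=telemetry.get_obs(); M=R.from_rotvec(o["tool_rot"]).as_matrix()
print('t',o['t'],'q6',np.degrees(o['q'][5]).round(1),'yang',np.degrees(np.arctan2(M[1,1],M[0,1])).round(1),'T',o['wrist_torque'].round(3),'F',o['contact_force'].round(1),'pos',o['tool_pos'].round(4),'op',round(o['opening'],4),round(o['grip_force'],0))
E
python3 s.py
python3 -m pendant '[0,0,0.3,0,0.003,0.0003,0.2, 0,0,0.6,0,0.003,0.0006,0.2, 0,0,0.9,0,0.003,0.001,0.2, 0,0,1,0,0.003,0.0011,0.2]' >/dev/null; python3 s.py
python3 -m pendant '[0,0,0.3,0,0,0.0003,0.2, 0,0,0.6,0,0,0.0006,0.2, 0,0,0.9,0,0,0.001,0.2, 0,0,1,0,0,0.0011,0.2]' >/dev/null; python3 s.py
python3 -m pendant '[0,0,0.3,0,0,0.0003,0.2, 0,0,0.6,0,0,0.0006,0.2, 0,0,0.9,0,0,0.001,0.2, 0,0,1,0,0,0.0011,0.2]' >/dev/null; python3 s.py
python3 -m pendant '[0,0,0.3,0,0,0.0003,0.2, 0,0,0.6,0,0,0.0006,0.2, 0,0,0.9,0,0,0.001,0.2, 0,0,1,0,0,0.0011,0.2]' >/dev/null; python3 s.py
```

```text
t 7.725 q6 -139.1 yang 140.0 T [ 0.467  0.832 -0.005] F [-4.8  2.1  5.3] pos [0.5364 0.0832 0.1154] op 0.0288 42.0
t 8.225 q6 -108.9 yang 109.9 T [0.066 0.258 0.045] F [-1.1 -0.8  3.6] pos [0.5367 0.0828 0.1151] op 0.0286 42.0
t 8.725 q6 -78.9 yang 79.9 T [-0.2    0.122  0.06 ] F [-0.8 -2.8  2.3] pos [0.5368 0.0823 0.1148] op 0.029 42.0
t 9.225 q6 -48.9 yang 49.9 T [-0.463  0.239  0.088] F [-3.  -5.1  3.7] pos [0.5366 0.0819 0.1144] op 0.0292 42.0
t 9.725 q6 -18.9 yang 19.9 T [-0.686  0.49   0.083] F [-4.6 -5.   4.6] pos [0.5362 0.0815 0.1141] op 0.0291 42.0
```

```bash

python3 -m pendant '[0,0,0.3,-0.001,-0.0026,0.0003,0.2, 0,0,0.6,-0.001,-0.0026,0.0006,0.2, 0,0,0.9,-0.001,-0.0026,0.001,0.2, 0,0,1,-0.001,-0.0026,0.0011,0.2]' >/dev/null; python3 s.py
python3 -m pendant '[0,0,0.3,0,0,0.0003,0.2, 0,0,0.6,0,0,0.0006,0.2, 0,0,0.9,0,0,0.001,0.2, 0,0,1,0,0,0.0011,0.2]' >/dev/null; python3 s.py
```

```text
t 10.225 q6 11.0 yang -10.1 T [-0.569  0.463  0.044] F [-3.7 -3.8  5.4] pos [0.5356 0.0815 0.1138] op 0.0286 42.0
t 10.725 q6 41.0 yang -40.1 T [-0.507  0.758 -0.017] F [-5.2 -1.6  5.4] pos [0.5351 0.0817 0.1134] op 0.0292 42.0
```

```bash

python3 -m pendant '[0,0,0.3,-0.0017,-0.002,0.0003,0.2, 0,0,0.6,-0.0017,-0.002,0.0006,0.2, 0,0,0.9,-0.0017,-0.002,0.001,0.2, 0,0,1,-0.0017,-0.002,0.0011,0.2]' >/dev/null; python3 s.py
python3 - <<'E'
from m2 import *
c=optics.get_image("wrist"); pickle.dump(c,open('w4.pkl','wb')); P=pts(c);Z=P[...,2]
hsv=cv2.cvtColor(c["image"],cv2.COLOR_RGB2HSV); near=(np.hypot(P[...,0]-.5365,P[...,1]-.082)<.024)&(Z<.16)
b=(cv2.inRange(hsv,(12,85,20),(38,255,255))>0)&near&(Z>.115); print(b.sum(),np.percentile(Z[b],[25,50,75]))
s=near&(Z>.138)&~b; print(np.median(Z[s]), np.median(P[s],0))
E
```

```text
t 11.225 q6 71.0 yang -70.1 T [-0.246  0.491  0.366] F [-2.4 -0.8  4. ] pos [0.5348 0.0821 0.1132] op 0.0287 42.0
1966 [0.12491489 0.12647997 0.12701661]
0.14499684453286457 [0.53972248 0.08281079 0.14499684]
```

```bash
python3 s.py
python3 -m pendant '[0,0,0.25,0,0,0.0003,0.2, 0,0,0.5,0,0,0.0005,0.2]' >/dev/null; python3 s.py
python3 -m pendant '[0,0,0,0,0,0,0.2, 0,0,0,0,0,0,0.2]' >/dev/null; python3 s.py
```

```text
t 11.275 q6 71.0 yang -70.1 T [-0.364  0.569  0.136] F [-3.6 -1.1  5.8] pos [0.5348 0.0821 0.1132] op 0.0284 42.0
t 11.525 q6 86.0 yang -85.1 T [-0.147  0.645  0.531] F [-4.4 -0.3  6.5] pos [0.5348 0.0823 0.1131] op 0.0289 42.0
t 11.775 q6 85.8 yang -84.9 T [-0.244  0.631  0.104] F [-3.9  0.5  5.7] pos [0.5348 0.0823 0.1131] op 0.0284 42.0
```

Bearing clearly came during the last steps: torque rose from about 0 to 0.37 to 0.53 N·m. The exact onset is unclear because the end-of-call readings mix slow and fast final rows. I'll back off 60° and retrace to the same angle in equal 15° steps to get a clean torque curve. This goes no further than before, so it can't overtighten.

```bash

python3 -m pendant '[0,0,-0.3,0,0,-0.0003,0.2, 0,0,-0.6,0,0,-0.0006,0.2, 0,0,-0.9,0,0,-0.001,0.2, 0,0,-1,0,0,-0.0011,0.2]' >/dev/null; python3 s.py
python3 -m pendant '[0,0,-0.3,0,0,-0.0003,0.2, 0,0,-0.6,0,0,-0.0006,0.2, 0,0,-0.9,0,0,-0.001,0.2, 0,0,-1,0,0,-0.0011,0.2]' >/dev/null; python3 s.py
python3 -m pendant '[0,0,0.25,0,0,0.0003,0.2, 0,0,0.5,0,0,0.0005,0.2]' >/dev/null; python3 s.py
python3 -m pendant '[0,0,0.25,0,0,0.0003,0.2, 0,0,0.5,0,0,0.0006,0.2]' >/dev/null; python3 s.py
python3 -m pendant '[0,0,0.25,0,0,0.0003,0.2, 0,0,0.5,0,0,0.0005,0.2]' >/dev/null; python3 s.py
python3 -m pendant '[0,0,0.25,0,0,0.0003,0.2, 0,0,0.5,0,0,0.0006,0.2]' >/dev/null; python3 s.py
```

```text
t 12.275 q6 55.7 yang -54.8 T [-0.449  0.429 -0.154] F [-3.  -2.8  4.3] pos [0.535  0.0819 0.1133] op 0.029 42.0
t 12.775 q6 25.7 yang -24.8 T [-0.583  0.166 -0.016] F [-1.2 -2.7  3.2] pos [0.5354 0.0816 0.1136] op 0.0286 42.0
t 13.025 q6 41.1 yang -40.2 T [-0.496  0.331  0.067] F [-2.3 -2.   5.2] pos [0.5351 0.0817 0.1134] op 0.0287 42.0
t 13.275 q6 56.1 yang -55.2 T [-0.384  0.512  0.195] F [-3.7 -2.   5.8] pos [0.535  0.0818 0.1133] op 0.0291 42.0
t 13.525 q6 71.0 yang -70.1 T [-0.309  0.531  0.361] F [-3.6 -1.2  5.7] pos [0.5348 0.0821 0.1132] op 0.0292 42.0
t 13.775 q6 86.0 yang -85.1 T [-0.211  0.646  0.506] F [-3.8 -1.   6.3] pos [0.5348 0.0823 0.1131] op 0.0289 42.0
```

The clean curve reads 0.067, 0.195, 0.361 and 0.506 N·m at 180°, 195°, 210° and 225°. Bearing is therefore near 180° and the nut is now about 45–58° past it. I'll add 7.5°, release and lift.

```bash

python3 -m pendant '[0,0,0.25,0,0,0.0003,0.2, 0,0,0.25,0,0,0.0003,0.2]' >/dev/null; python3 s.py
python3 -m pendant '[0,0,0,0,0,0,0.4, 0,0,0,0,0,0,0.7, 0,0,0,0,0,0,0.7, 0,0,0,0,0,0,0.7, 0,0,0,0,0,0,0.7, 0,0,0,0,0,0,0.7]'
python3 -m pendant '[0,0,0,0,0,-0.1,0.7, 0,0,0,0,0,-0.2,0.7, 0,0,0,0,0,-0.3,0.7, 0,0,0,0,0,-0.3,0.7, 0,0,0,0,0,-0.3,0.7]'
python3 - <<'E'
from m2 import *
c=optics.get_image("wrist"); _,a,_=hexfit(c,(.5368,.0823),.1265,'z.png')
E
python3 s.py
```

```text
t 14.025 q6 93.4 yang -92.5 T [-0.197  0.615  0.087] F [-5.1  0.2  5.8] pos [0.5348 0.0825 0.113 ] op 0.029 42.0
t: 14.78
tool_pos: [0.5347, 0.0824, 0.1117]
tool_rot: [-3.141, 0.068, 0.0]
contact_force: [-0.2, 0.5, -0.2]
opening: 0.0596
grip_force: 0.0
t: 15.4
tool_pos: [0.5342, 0.0824, 0.2006]
tool_rot: [3.141, -0.068, -0.002]
contact_force: [-0.0, -0.4, 0.5]
opening: 0.0597
grip_force: 0.0
yaw 26.5 flats mm [30.9 29.5 31.3] ctr [0.5369 0.0822] brass z [0.126  0.1264 0.1269] stud ctr [0.538  0.0821 0.1445] px 253.0 206.5 540 hexpx [234 178] [273 220]
t 15.45 q6 93.4 yang -92.5 T [-0.041 -0.02  -0.048] F [ 0.2 -0.1 -0.1] pos [0.5338 0.0824 0.2   ] op 0.0596 0.0
```

View pics/z.png

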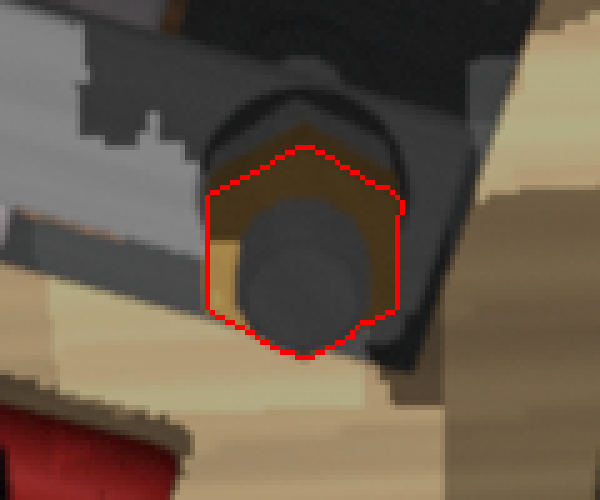

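The released nut's flats still match the final gripper angle (yaw 26.5° against 27.5°). It went down 2.7 mm, close to the 2.6 mm expected from the turn. The fingers are clear, so I'm handing it in.

```bash
python3 -c "
from station import ctrl
print(ctrl.finish_job())"
```

```text
the job is handed in; nothing more can be done
None
```

I ran the brass lock nut down onto the steel nut, tightened it an estimated 50–65° past first bearing, released it with the fingers lifted clear, and handed the job in at about 15.5 s; the hand-in returned no verdict.

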